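# Lift the chocolate eclair with the pastry tongs and hold it over the cake box

## Task

Take the steel pastry tongs from their wooden rest, close their red tips on the chocolate-topped eclair on the cooling rack, lift it and hold it level and well clear above the middle of the open cake box, finishing while you still hold it there in the squeezed tongs. Touch the eclairs only with the tongs, never with the gripper's fingers, and leave the other two eclairs and everything else on the table where they are.

Things in the scene. Friction and masses are not known exactly. Their poses are not given: they have to be found in the camera images.
- tongs: hub (rear end) of the steel spring tongs, a 22 mm disc; origin on the hinge axis at its underside, x along the tongs' centre line to the tips, z up. They lie flat, 218 mm long ahead of the hub axis, 18 mm tall throughout, 95 g, balanced about 95 mm ahead of the hub. Two 4 mm thick arms, one either side of x, turn on upright hinges; squeezing them together closes the tips
- tongs_grip (a point): where to grip across both arms: on the centre line 90 mm ahead of the hub, mid height, 35 mm above the table on the rest. 56 mm over the arms when open (faces lean 0.1 rad), 38 mm (faces parallel) when holding an eclair. Spring: 3 to 4.5 N; a 20 to 60 N squeeze gives about 7 to 25 N at the tips. Squeezed to about 48 mm the tongs can be carried with the tips open about 60 mm
- tongs_tip (a point): point midway between the two red tip pads, 200 mm ahead of the hub axis (110 mm ahead of the grip), at mid height. Pads are 36 mm long, 7 mm thick, 18 mm tall; open gap between them 80 mm, and 96 mm over their outsides; they are parallel at a gap of 40 mm
- tongs_left: left (+y) arm of the tongs with its red pad; frame on the hinge axis at the underside; it turns with the arm, from yaw 0 (open) to -0.19 (shut) relative to the hub
- tongs_right: right (-y) arm of the tongs with its red pad; frame on the hinge axis at the underside; from yaw 0 (open) to +0.19 (shut) relative to the hub
- tong_rest: fixed wooden tong rest, base 170 x 120 x 4 mm; origin on the table under the tongs' grip point, x along the tongs. Two upright saddles across it, 75 mm behind and 70 mm ahead of the origin, carry the tongs' underside 26 mm above the table; horns at the saddles' ends rise to 38 mm (32 mm and 58 mm either side of x). Lift the tongs straight up
- cooling_rack: fixed wire cooling rack 120 (x) x 300 (y) mm, top 35 mm above the table; origin on the table under its centre. Three eclairs lie on it in one row along y, about 100 mm apart, pointing roughly along x
- eclair_chocolate: the eclair to take: tan pastry with dark brown chocolate top, 76 long (x) x 40 wide (y) x 34 mm tall, the sides upright up to 28 mm; about 50 g; origin at the centre of its underside, x lengthwise, z up. Rests on the rack
- eclair_vanilla: eclair of the same size with cream-white icing, on the rack, to be left alone; origin as above
- eclair_pink: eclair of the same size with pink icing, on the rack, to be left alone; origin as above
- cake_box: fixed open cardboard cake box 160 x 160 mm, rim 60 mm above the table (a folded-out flap at its far side rises to about 65 mm); origin on the table under its centre
- mixing_bowl: steel mixing bowl, 140 mm wide, 70 mm tall, bystander; origin at its underside
- sprinkle_jar: jar with red cap, 60 mm wide, 100 mm tall, bystander; origin at its underside
- coffee_cup: white cup, 80 mm wide, 100 mm tall, bystander; origin at its underside
There are look-alikes about, which are no part of the job. What is shaped like the cake_box but pink is not meant.

How it is judged:
On the way, in this order (a step that is already met when the one before it is completed fails the run):
1. the tongs are lifted off their rest in the gripper, the eclair still on the rack (height (world z) of tongs_grip above 0.06 m and contact force between the fingers and tongs above 0.5 N and height (world z) of eclair_chocolate below 0.042 m), for 0.2 s.
2. both tongs tips press on the chocolate eclair while it is still on the rack (contact force between each of tongs_left, tongs_right and eclair_chocolate above 1 N and height (world z) of eclair_chocolate below 0.045 m), for 0.1 s.
3. the eclair is lifted off the rack in the tongs (contact force between each of tongs_left, tongs_right and eclair_chocolate above 0.5 N and height (world z) of eclair_chocolate above 0.06 m), for 0.2 s.
At the end, for the whole second after the job is handed in: The gripper squeezes the tongs, both tips press on the chocolate eclair; it hangs still, level within 20 degrees, underside 20 mm or more above the box rim (80 mm above the table), centre within 50 mm sideways of the box centre; other eclairs and bystanders within 30 mm of their start (contact force between each of tongs_left, tongs_right and eclair_chocolate above 0.5 N and contact force between the fingers and tongs above 1 N and contact force between eclair_chocolate and cake_box below 0.1 N and height (world z) of eclair_chocolate above 0.08 m and horizontal distance between eclair_chocolate and cake_box below 0.05 m and angle between eclair_chocolate's own z axis and vertical below 0.35 rad and linear speed of eclair_chocolate below 0.03 m/s and distance of each of eclair_vanilla, eclair_pink, mixing_bowl, sprinkle_jar, coffee_cup from where it was at the start of the episode below 0.03 m); the arm keeps its last pose, push and grip.
It fails at once if the gripper's fingers touch an eclair (contact force between the fingers and eclair_chocolate above 0.5 N or contact force between the fingers and eclair_vanilla above 0.5 N or contact force between the fingers and eclair_pink above 0.5 N).
It fails at once if another eclair or a bystander is moved by more than 30 mm (distance of any of eclair_vanilla, eclair_pink, mixing_bowl, sprinkle_jar, coffee_cup from where it was at the start of the episode above 0.03 m).
It also fails if it takes over 42 s, if anything falls off the work surface, if the arm or the gripper's body presses on something with over 40 N, if the wrist force passes 120 N, or if a joint passes its speed limit or range.

## Robot

A 6-joint arm with a two-finger parallel gripper is mounted at the origin on the work surface. World frame = base frame: x ahead of the robot, y to its left, z up, the work surface at z = 0. Lengths are in m, angles in rad, forces in N, time in s.
With the tool pointing down it reaches from about 0.35 to 0.975 m from the base axis. Payload 4.9 kg.
Tool frame: the origin (TCP) lies on the centre line of the jaws, within the pads' length; the fingertips stand 14 mm ahead of it and the grasp point (between the pads) lies 5 mm behind it; y points along the fingers, z is the direction in which the jaws open and shut, and the axes are right-handed (so a half turn about y gives the same grasp; the last joint's range is limited). The gripper opens to 85 mm and grips with 20 to 120 N. Pads are 22 mm wide; open, the fingers measure 114 mm over their backs; the gripper's body (76 mm by 85 mm) begins 54 mm behind the grasp point. The pads swing forward as they close: fully open they stand 13 mm farther back than shut.
Start: joints at [1.04, 0.053, 1.613, -0, 1.476, -0.119], TCP at [0.25, 0.573, 0.245] pointing down, gripper open.
Joint ranges: [-3.01, 3.01], [-1.01, 2.22], [0.06, 2.58], [-1.02, 4.17], [0.09, 2.62], [-3.14, 3.14]. Speed limits (rad/s): [2.57, 2.57, 3.14, 3.14, 3.14, 3.14].

## Interface

Orientations are given as a rotation vector (axis times angle).
In Python, from station import ctrl gives the robot as it stands.
- The arm moves only by the tool servo_tool, never from a script. Its arguments are lists of equal length, an entry for each row: "delta_pos": the shift along the tool's x, y, z in m, a list of three; "dr": the turn, a rotation vector about the tool's x, y, z in degrees, a list of three; "grip": the opening, from 0 (shut) to 1 (fully open). In form: {"delta_pos": [[x, y, z], ...], "dr": [[rx, ry, rz], ...], "grip": [grip, ...]}. A call has 1 to 5 rows; each row shifts and turns the pose as measured when the row begins, along the tool's axes as they then stand; what a row does not reach is not made up. A row lasts 1/8 s, in which the tool goes at most 62.5 mm and 10.7 degrees, less where a joint would pass 70% of its speed; a pose out of reach is approached as far as the arm can. A call is refused whole if a number of a shift passes 0.0625 or a number of a turn 10.7, either way. A call with a gripper value outside its range is refused whole. The fingers move at their own pace and stop on an object; "grip_force" is the grip in N (left out, the last holds). Time passes only in rows, so rows that do not move let the fingers close. It gives the time, the measured TCP pose, the force and the opening at its end, in the units of the state.
- ctrl.get_obs(): the state, without advancing time (a new reading comes with each control period).
- ctrl.get_image(name): name is "scene" or "top" or "wrist"; returns the picture (384x512x3 uint8, red, green, blue); there is no depth.
- ctrl.camera_params(name): a dict with "fovy" (degrees; the focal length in pixels is half the picture's height over the tangent of half this angle, whatever the lens; pixels are square), "cx", "cy" (the principal point, pixels), "eye" and "rotation" of the camera in the world. Camera axes: x right, y down, z forward; pixel columns grow to the right and rows downward; lengths in m; the calibration is good to about 2 mm. A picture is of the moment at which its call begins: read the wrist's pose just before it. camera_params takes no time and is no camera call; for the wrist camera it gives the pose at the moment of the call.
- ctrl.finish_job(): hands the job in, once; it reports no verdict.
Trained networks look in the newest picture that a camera, given by its name, has taken for a name from the list of things; names that differ only in an ending like _2 or _b are one class to them, and where a whole thing is asked for, a point or a joint stands for the part that bears it (a point fixed in the world has none). Each returns a list of dicts, best first, with "score" (0 to 1); they miss things now and then, are a little off and sometimes report something else, mostly with a low value. They report only what shows in the picture. A call takes as long as a camera call. They do not tell look-alikes from the thing itself.
- ctrl.masks_of(camera, label): "pixels" (384x512 bool, what is visible of it) and "extent" ([left, top, right, bottom] in pixels, round what is visible of it).
The state is a dict: "t": time; "q": joint angles; "dq": joint speeds; "effort": joint torques, N m; "tool_pos": TCP position; "tool_rot": TCP orientation; "contact_force": force on the tool from outside, world axes, zero at the start; "wrist_torque": the same for the moment, N m; "opening": finger opening in m.
Only numpy, scipy, OpenCV 4.12 (cv2) and the standard library are available. Lean on these libraries where they do the work, as an engineer would, in place of code of your own. Each camera call takes 0.05 s, during which the arm holds its last target.

## Working session

There is one attempt and no reset: what is moved stays moved. The work goes in short steps, Python scripts to look and compute and a tool call to move; the robot and the scene stay as the last step left them, time stands still between calls to the robot, and variables do not carry over. Pictures are saved under pics/ and viewed, and the job is handed in when it is done.

Besides the shell and the picture viewer there is one more tool, called after "Call:" in YAML: its name, and indented under it one key for each argument. servo_tool: Moves the arm, as the interface text tells. Its arguments: {"type":"object","properties":{"delta_pos":{"type":"array","items":{"type":"array","items":{"type":"number"}}},"dr":{"type":"array","items":{"type":"array","items":{"type":"number"}}},"grip":{"type":"array","items":{"type":"number"}},"grip_force":{"type":"number"}},"required":["delta_pos","dr","grip"]}

```bash
mkdir -p pics; ls; python3 - <<'E'
from station import ctrl
import cv2,numpy as np
o=ctrl.get_obs();print({k:np.round(v,3) for k,v in o.items()})
for n in("scene","top"):
    im=ctrl.get_image(n);cv2.imwrite(f"pics/{n}0.png",im[:,:,::-1])
    print(n,ctrl.camera_params(n))
E
```

```text
pics
{'t': np.float64(0.0), 'q': array([ 1.04 ,  0.053,  1.614, -0.   ,  1.476, -0.119]), 'dq': array([ 0.   ,  0.   ,  0.   , -0.002,  0.001, -0.002]), 'effort': array([-1.0000e-03, -3.9372e+01, -3.7016e+01, -0.0000e+00,  7.0000e-03,
        0.0000e+00]), 'tool_pos': array([0.25 , 0.572, 0.244]), 'tool_rot': array([-1.549,  0.324, -0.323]), 'contact_force': array([ 0.05 , -0.476,  0.335]), 'wrist_torque': array([ 0.008,  0.022, -0.012]), 'opening': np.float64(0.086)}
scene {'fovy': 46.977429820276626, 'cx': 251.95047133652014, 'cy': 188.9446535662327, 'eye': array([ 0.99241165, -0.18582595,  0.99466439]), 'rotation': array([-2.24166657, -1.45543448,  0.41322635])}
top {'fovy': 53.94380677836394, 'cx': 254.87055680244652, 'cy': 188.36977159006165, 'eye': array([0.26039852, 0.0313692 , 1.15621112]), 'rotation': array([-2.05167405,  2.15402115, -0.24427486])}
```

View pics/scene0.png

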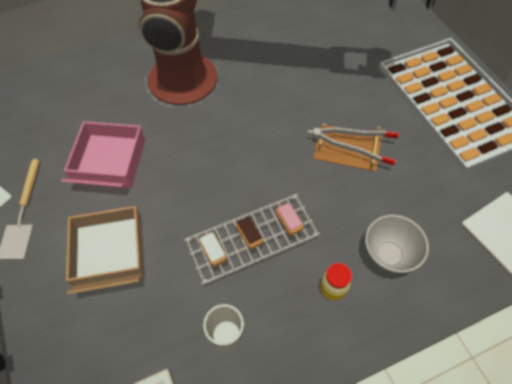

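View pics/top0.png

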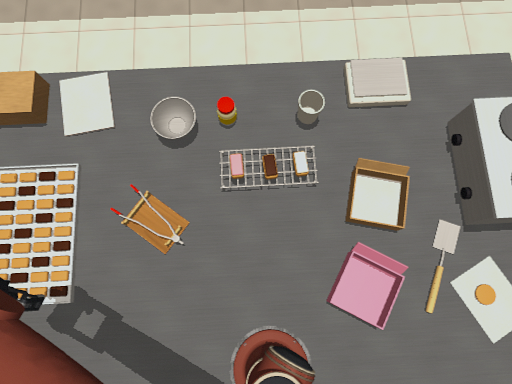

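The top view shows up = +x and left = +y. The tongs are near (150,220) with the tips up-left, the chocolate eclair is at (270,166), and the brown box at (379,195). Next I'll get masks and positions.

```bash
cat > h.py <<'E'
import numpy as np,cv2
from scipy.spatial.transform import Rotation as R
from station import ctrl
def K(p): 
    f=192/np.tan(np.radians(p['fovy'])/2); return np.array([[f,0,p['cx']],[0,f,p['cy']],[0,0,1]])
def w(p,uv,z):
    uv=np.atleast_2d(uv).astype(float)
    d=np.c_[uv,np.ones(len(uv))]@np.linalg.inv(K(p)).T@R.from_rotvec(p['rotation']).as_matrix().T
    e=p['eye']; return e+d*((z-e[2])/d[:,2])[:,None]
def proj(p,X):
    c=(np.atleast_2d(X)-p['eye'])@R.from_rotvec(p['rotation']).as_matrix()
    c=c@K(p).T; return c[:,:2]/c[:,2:]
E
python3 - <<'E'
from h import *
H=dict(tongs=.035,tongs_left=.035,tongs_right=.035,tong_rest=.004,cooling_rack=.035,eclair_chocolate=.06,eclair_vanilla=.06,eclair_pink=.06,cake_box=.03)
out={}
for c in("top","scene"):
    ctrl.get_image(c);p=ctrl.camera_params(c)
    for n,z in H.items():
        for m in ctrl.masks_of(c,n)[:3]:
            px=m['pixels'];ys,xs=np.nonzero(px)
            if len(xs)<5: continue
            uv=np.c_[xs,ys]
            rr=cv2.minAreaRect(w(p,uv,z)[:,:2].astype(np.float32))
            print(c,n,round(m['score'],2),m['extent'],'cent',np.round(w(p,uv.mean(0),z)[0,:2],4),'rect',np.round(rr[0],4),np.round(rr[1],3),round(rr[2],1))
            out[f"{c}|{n}|{m['score']:.3f}"]=px
np.savez('m.npz',**out);print(ctrl.get_obs()['t'])
E
```

```text
top tongs 0.65 [111.4, 184.4, 183.1, 241.7] cent [0.4185 0.3294] rect [0.4316 0.3504] [0.234 0.092] 43.5
top tongs 0.38 [148.9, 204.2, 172.3, 234.8] cent [0.4251 0.2882] rect [0.4405 0.3001] [0.118 0.01 ] 39.4
top tongs_left 0.75 [123.2, 188.0, 189.1, 255.7] cent [0.4288 0.3231] rect [0.4295 0.3234] [0.169 0.121] 52.1
top tongs_right 0.63 [128.1, 181.7, 176.9, 236.3] cent [0.4791 0.3364] rect [0.4732 0.3314] [0.213 0.012] 41.8
top tong_rest 0.63 [296.1, 92.0, 326.3, 123.5] cent [ 0.7961 -0.1724] rect [ 0.7939 -0.1757] [0.083 0.121] 80.5
top tong_rest 0.59 [125.9, 187.8, 186.9, 256.5] cent [0.4353 0.3321] rect [0.4356 0.3306] [0.17  0.121] 51.4
top cooling_rack 0.73 [218.2, 148.0, 315.2, 188.0] cent [ 0.583  -0.0199] rect [ 0.5858 -0.0227] [0.291 0.123] 89.9
top cooling_rack 0.58 [220.4, 99.4, 235.3, 125.8] cent [0.7786 0.0999] rect [0.7793 0.0982] [0.061 0.094] 88.5
top eclair_chocolate 0.51 [264.6, 153.7, 278.0, 181.7] cent [ 0.577  -0.0266] rect [ 0.5776 -0.027 ] [0.077 0.042] 3.8
top eclair_vanilla 0.88 [292.9, 152.5, 309.6, 178.9] cent [ 0.5836 -0.1193] rect [ 0.5839 -0.1193] [0.
[... 1353 characters left out ...]
 0.1
scene eclair_chocolate 0.84 [240.0, 216.7, 262.1, 249.2] cent [ 0.587  -0.0292] rect [ 0.5866 -0.0292] [0.08 0.04] 4.4
scene eclair_chocolate 0.68 [314.0, 125.0, 380.3, 173.0] cent [0.4771 0.2977] rect [0.458  0.3076] [0.162 0.143] 52.0
scene eclair_vanilla 0.77 [198.6, 230.9, 222.6, 267.6] cent [ 0.5915 -0.1217] rect [ 0.591  -0.1211] [0.078 0.043] 5.4
scene eclair_pink 0.59 [276.0, 205.3, 302.6, 235.3] cent [0.5928 0.0708] rect [0.5921 0.0706] [0.079 0.044] 2.5
scene cake_box 0.95 [67.6, 202.1, 145.4, 292.9] cent [ 0.4728 -0.3527] rect [ 0.4664 -0.3501] [0.18 0.2 ] 76.8
scene cake_box 0.94 [63.3, 119.5, 143.4, 188.5] cent [ 0.2067 -0.2826] rect [ 0.2001 -0.2798] [0.192 0.203] 60.3
1.1
```

```bash
python3 - <<'E'
from h import *
o=ctrl.get_obs();M=R.from_rotvec(o['tool_rot']).as_matrix();print(np.round(M,3))
for c in("top","scene"):
    im=cv2.imread(f"pics/{c}0.png");p=ctrl.camera_params(c)
    hsv=cv2.cvtColor(im,cv2.COLOR_BGR2HSV)
    red=((hsv[...,0]<8)|(hsv[...,0]>172))&(hsv[...,1]>170)&(hsv[...,2]>120)
    n,l,s,ce=cv2.connectedComponentsWithStats(red.astype(np.uint8))
    for i in range(1,n):
        if s[i,4]>4: print(c,s[i],np.round(ce[i],1),np.round(w(p,ce[i],.038)[0],4))
    # model with guess
    for pose in [(.437,.331,51)]:
        x,y,a=pose;a=np.radians(a);Rz=np.array([[np.cos(a),-np.sin(a)],[np.sin(a),np.cos(a)]])
        pts=[(-90,0),(0,28),(0,-28),(110,44),(110,-44),(128,44),(128,-44)]
        X=np.array([[*(Rz@np.array(q)/1000+[x,y]),.044] for q in pts])
        uv=proj(p,X)
        b=cv2.resize(im,None,fx=4,fy=4,interpolation=cv2.INTER_CUBIC)
        for u in uv: cv2.circle(b,tuple(int(v*4+1.5) for v in u),3,(0,255,0),1)
        r=uv.mean(0)*4; x0,y0=int(max(r[0]-250,0)),int(max(r[1]-220,0))
        cv2.imwrite(f"pics/{c}_t.png",b[y0:y0+440,x0:x0+500]);print(c,'crop',x0/4,y0/4)
E
```

```text
[[ 0.916  0.     0.4  ]
 [-0.4    0.     0.916]
 [ 0.    -1.     0.   ]]
top [217  97  17  16 219] [225.2 104.4] [0.7987 0.1014 0.038 ]
top [130 184   9   9  23] [134. 188.] [0.5373 0.3872 0.038 ]
top [111 208  10   7  26] [115.3 211. ] [0.469  0.4416 0.038 ]
top crop 74.75 153.75
scene [386 132  12   4  34] [391.6 133.8] [0.4682 0.443  0.038 ]
scene [383 157  12   6  36] [388.1 159.7] [0.5361 0.3887 0.038 ]
scene [327 263  24  25 468] [338.4 275.1] [0.757  0.1163 0.038 ]
scene crop 308.25 87.0
```

```bash
python3 -c "
import cv2;a=cv2.imread('pics/top_t.png');b=cv2.imread('pics/scene_t.png');print(a.shape,b.shape)
h=min(a.shape[0],b.shape[0]);import numpy as np
cv2.imwrite('pics/tt.png',cv2.resize(np.hstack([a[:h],b[:h]]),None,fx=.8,fy=.8))"
```

```text
(440, 500, 3) (440, 500, 3)
```

View pics/tt.png

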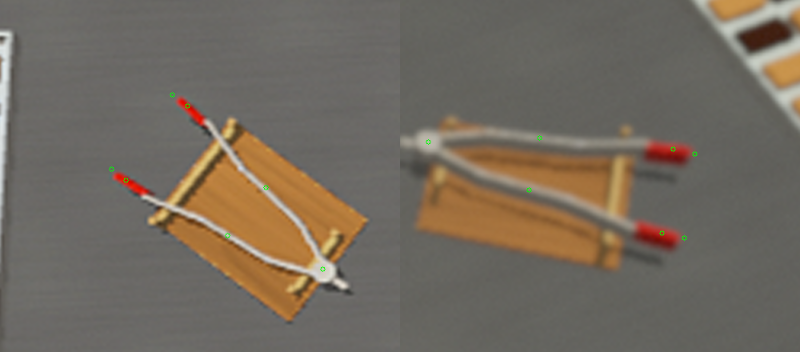

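```bash
cat >> h.py <<'E'
def Rdown(xh):  # tool x at heading xh deg (world), tool y down
    a=np.radians(xh); x=np.array([np.cos(a),np.sin(a),0]);y=np.array([0,0,-1.]);return np.c_[x,y,np.cross(x,y)]
def plan(pos,xh,n):
    o=ctrl.get_obs();M=R.from_rotvec(o['tool_rot']);rv=(M.inv()*R.from_matrix(Rdown(xh))).as_rotvec()
    d=(np.array(pos)-o['tool_pos'])
    print('t',round(o['t'],2),'pos',np.round(o['tool_pos'],4),'xh',round(np.degrees(np.arctan2(M.as_matrix()[1,0],M.as_matrix()[0,0])),2),'op',round(o['opening'],4),'F',np.round(o['contact_force'],2))
    print('err',np.round(d,4),np.round(np.degrees(rv),2))
    P=[];D=[]
    for i in range(n):
        Mi=M*R.from_rotvec(rv*i/n); P.append(np.round(Mi.inv().apply(d/n),4).tolist());D.append(np.round(np.degrees(rv)/n,2).tolist())
    print('delta_pos',P);print('dr',D)
E
python3 -c "
from h import *
plan((.4355,.330,.17),51.3,8)"
```

```text
t 1.1 pos [0.2502 0.5727 0.2453] xh -23.59 op 0.0853 F [-1.2  -0.76  0.24]
err [ 0.1853 -0.2427 -0.0753] [ -0.   -74.89   0.  ]
delta_pos [[0.0334, 0.0094, -0.0185], [0.0299, 0.0094, -0.0237], [0.0257, 0.0094, -0.0283], [0.0207, 0.0094, -0.0321], [0.0152, 0.0094, -0.035], [0.0093, 0.0094, -0.037], [0.0032, 0.0094, -0.038], [-0.003, 0.0094, -0.0381]]
dr [[-0.0, -9.36, 0.0], [-0.0, -9.36, 0.0], [-0.0, -9.36, 0.0], [-0.0, -9.36, 0.0], [-0.0, -9.36, 0.0], [-0.0, -9.36, 0.0], [-0.0, -9.36, 0.0], [-0.0, -9.36, 0.0]]
```

Call:
servo_tool:
  delta_pos:
    - [0.033,0.009,-0.019]
    - [0.03,0.009,-0.024]
    - [0.026,0.009,-0.028]
    - [0.021,0.009,-0.032]
  dr:
    - [0,-9.4,0]
    - [0,-9.4,0]
    - [0,-9.4,0]
    - [0,-9.4,0]
  grip: [1,1,1,1]
  grip_force: 30

```text
t: 1.6
tool_pos: [0.3454, 0.4512, 0.2097]
tool_rot: [-1.558, -0.214, 0.211]
contact_force: [0.2, 0.1, -0.7]
opening: 0.085
```

```bash
python3 -c "
from h import *
plan((.4355,.330,.17),51.3,5)"
```

```text
t 1.6 pos [0.3454 0.4512 0.2097] xh 15.52 op 0.085 F [ 0.2   0.13 -0.7 ]
err [ 0.0901 -0.1212 -0.0397] [ -0.08 -35.78   0.19]
delta_pos [[0.0109, 0.0079, -0.0282], [0.0073, 0.0079, -0.0293], [0.0036, 0.0079, -0.03], [-0.0002, 0.0079, -0.0302], [-0.004, 0.0079, -0.03]]
dr [[-0.02, -7.16, 0.04], [-0.02, -7.16, 0.04], [-0.02, -7.16, 0.04], [-0.02, -7.16, 0.04], [-0.02, -7.16, 0.04]]
```

Call:
servo_tool:
  delta_pos:
    - [0.011,0.008,-0.028]
    - [0.007,0.008,-0.029]
    - [0.004,0.008,-0.03]
    - [0,0.008,-0.03]
    - [-0.004,0.008,-0.03]
  dr:
    - [0,-7.2,0]
    - [0,-7.2,0]
    - [0,-7.2,0]
    - [0,-7.2,0]
    - [0,-7.0,0]
  grip: [1,1,1,1,1]

```text
t: 2.22
tool_pos: [0.4401, 0.3272, 0.1689]
tool_rot: [-1.448, -0.719, 0.711]
contact_force: [-0.0, -0.4, -0.2]
opening: 0.0857
```

```bash
python3 - <<'E'
from h import *
plan((.4355,.330,.032),51.3,5)
p=ctrl.camera_params("wrist");im=ctrl.get_image("wrist");print(p)
b=np.ascontiguousarray(im[:,:,::-1])
for (x,y,a,col) in [(.4355,.330,51.3,(0,255,0))]:
    a=np.radians(a);Rz=np.array([[np.cos(a),-np.sin(a)],[np.sin(a),np.cos(a)]])
    pts=[(-90,0),(0,28),(0,-28),(110,44),(110,-44),(128,48),(128,-48),(92,48),(92,-48)]
    X=np.array([[*(Rz@np.array(q)/1000+[x,y]),.044] for q in pts])
    for u in proj(p,X): cv2.circle(b,tuple(int(round(v)) for v in u),3,col,1)
cv2.imwrite("pics/w1.png",b)
E
```

```text
t 2.23 pos [0.4401 0.3272 0.1689] xh 52.51 op 0.0857 F [-0.01 -0.43 -0.16]
err [-0.0046  0.0028 -0.1369] [0.02 1.21 0.3 ]
delta_pos [[-0.0003, 0.0274, 0.0011], [-0.0002, 0.0274, 0.0011], [-0.0002, 0.0274, 0.0011], [-0.0002, 0.0274, 0.0011], [-0.0002, 0.0274, 0.0011]]
dr [[0.0, 0.24, 0.06], [0.0, 0.24, 0.06], [0.0, 0.24, 0.06], [0.0, 0.24, 0.06], [0.0, 0.24, 0.06]]
{'fovy': 70.9999681779089, 'cx': 256.19070468166876, 'cy': 189.26126493339098, 'eye': array([0.3896291 , 0.26117039, 0.2976784 ]), 'rotation': array([0.96216576, 2.83746641, 0.4782792 ])}
```

View pics/w1.png

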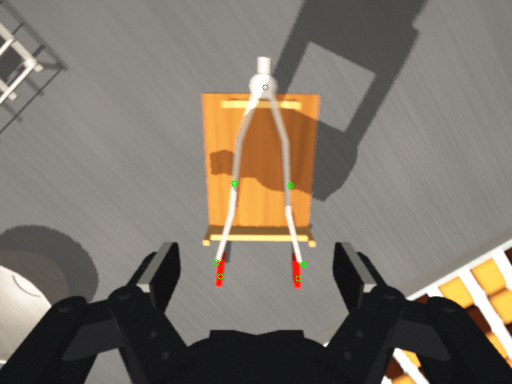

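The wrist view shows the tongs matching the model: hub at (265,87), pads at (220,274) and (297,274). I'm descending.

Call:
servo_tool:
  delta_pos:
    - [-0.001,0.04,0.005]
    - [0,0.04,0]
    - [0,0.03,0]
    - [0,0.02,0]
    - [0,0.006,0]
  dr:
    - [0,1.2,0.3]
    - [0,0,0]
    - [0,0,0]
    - [0,0,0]
    - [0,0,0]
  grip: [1,1,1,1,1]

```text
t: 2.9
tool_pos: [0.4391, 0.327, 0.0301]
tool_rot: [-1.46, -0.697, 0.692]
contact_force: [0.7, 0.4, -0.4]
opening: 0.0855
```

```bash
python3 -c "
from h import *
plan((.4355,.330,.032),51.3,1)"
```

```text
t 2.9 pos [0.4391 0.327  0.0301] xh 50.93 op 0.0855 F [ 0.74  0.43 -0.39]
err [-0.0036  0.003   0.0019] [ 0.21 -0.37  0.1 ]
delta_pos [[0.0001, -0.0019, 0.0047]]
dr [[0.21, -0.37, 0.1]]
```

Call:
servo_tool:
  delta_pos:
    - [0,-0.002,0.005]
    - [0,0,0.001]
    - [0,0,0]
    - [0,0,0]
  dr:
    - [0,-0.4,0]
    - [0,0,0]
    - [0,0,0]
    - [0,0,0]
  grip: [1,0.75,0.565,0.565]
  grip_force: 40

```text
t: 3.4
tool_pos: [0.4366, 0.3331, 0.0368]
tool_rot: [-1.457, -0.708, 0.692]
contact_force: [0.2, -0.8, -0.0]
opening: 0.0485
```

```bash
python3 - <<'E'
from h import *
plan((.4355,.330,.032),51.3,1)
cv2.imwrite("pics/w2.png",ctrl.get_image("wrist")[:,:,::-1])
E
```

```text
t 3.4 pos [0.4366 0.3331 0.0368] xh 51.36 op 0.0485 F [ 0.17 -0.79 -0.  ]
err [-0.0011 -0.0031 -0.0048] [0.35 0.05 0.48]
delta_pos [[-0.0031, 0.0048, -0.001]]
dr [[0.35, 0.05, 0.48]]
```

View pics/w2.png

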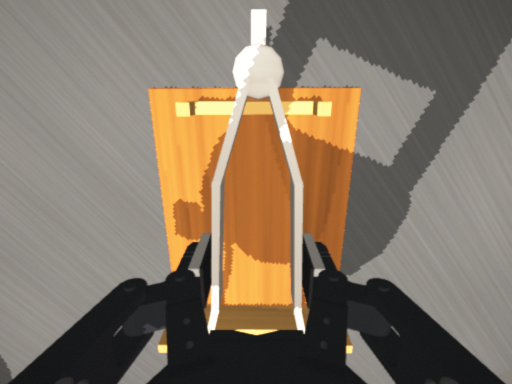

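The tongs are gripped at 48 mm, but the tool is 5 mm too high. I'll reopen a little, lower it and regrip.

Call:
servo_tool:
  delta_pos:
    - [0,0,0]
    - [-0.003,0.006,-0.001]
    - [0,0.001,0]
    - [0,0,0]
    - [0,0,0]
  dr:
    - [0,0,0]
    - [0,0,0.4]
    - [0,0,0]
    - [0,0,0]
    - [0,0,0]
  grip: [0.75,0.75,0.75,0.56,0.56]

```text
t: 4.08
tool_pos: [0.4362, 0.3302, 0.0303]
tool_rot: [-1.46, -0.704, 0.696]
contact_force: [-0.8, -0.1, -0.4]
opening: 0.0481
```

```bash
python3 -c "
from h import *
plan((.4355,.330,.15),51.3,4)"
```

```text
t 4.08 pos [0.4362 0.3302 0.0303] xh 51.33 op 0.0481 F [-0.76 -0.12 -0.44]
err [-0.0007 -0.0002  0.1197] [0.38 0.03 0.13]
delta_pos [[-0.0001, -0.0299, -0.0001], [-0.0001, -0.0299, -0.0], [-0.0001, -0.0299, 0.0], [-0.0001, -0.0299, 0.0001]]
dr [[0.09, 0.01, 0.03], [0.09, 0.01, 0.03], [0.09, 0.01, 0.03], [0.09, 0.01, 0.03]]
```

Call:
servo_tool:
  delta_pos:
    - [0,-0.015,0]
    - [0,-0.03,0]
    - [0,-0.035,0]
    - [0,-0.035,0]
    - [0,-0.01,0]
  dr:
    - [0,0,0]
    - [0,0,0]
    - [0,0,0]
    - [0,0,0]
    - [0,0,0]
  grip: [0.56,0.56,0.56,0.56,0.56]

```text
t: 4.7
tool_pos: [0.4339, 0.3297, 0.1592]
tool_rot: [-1.461, -0.701, 0.699]
contact_force: [-0.2, 0.2, -0.6]
opening: 0.0478
```

```bash
python3 - <<'E'
from h import *
plan((.474,-.03,.14),4,9)
a=ctrl.get_image("wrist")[:,:,::-1];b=ctrl.get_image("scene")[:,:,::-1]
cv2.imwrite("pics/w3.png",cv2.resize(np.hstack([a,b]),(800,300)))
E
```

```text
t 4.7 pos [0.4339 0.3297 0.1592] xh 51.33 op 0.0478 F [-0.22  0.25 -0.57]
err [ 0.0401 -0.3597 -0.0192] [ 0.31 47.33  0.06]
delta_pos [[-0.0284, 0.0023, -0.0284], [-0.0257, 0.0023, -0.0309], [-0.0227, 0.0023, -0.0331], [-0.0196, 0.0023, -0.0351], [-0.0163, 0.0022, -0.0367], [-0.0129, 0.0022, -0.0381], [-0.0093, 0.0022, -0.0391], [-0.0057, 0.0022, -0.0398], [-0.002, 0.0022, -0.0402]]
dr [[0.03, 5.26, 0.01], [0.03, 5.26, 0.01], [0.03, 5.26, 0.01], [0.03, 5.26, 0.01], [0.03, 5.26, 0.01], [0.03, 5.26, 0.01], [0.03, 5.26, 0.01], [0.03, 5.26, 0.01], [0.03, 5.26, 0.01]]
```

View pics/w3.png

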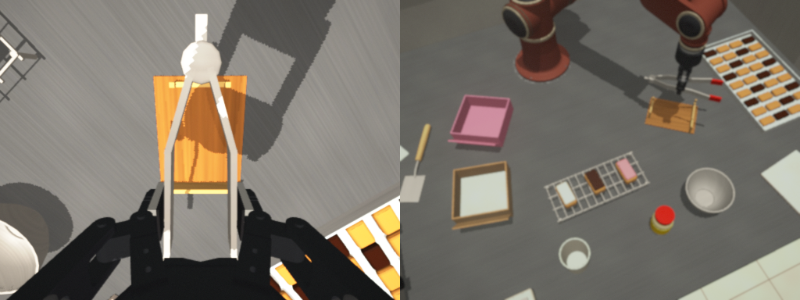

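The tongs hang level and clear of the rest. Next I'll move toward the eclair.

Call:
servo_tool:
  delta_pos:
    - [-0.028,0.002,-0.028]
    - [-0.026,0.002,-0.031]
    - [-0.023,0.002,-0.033]
    - [-0.02,0.002,-0.035]
    - [-0.016,0.002,-0.037]
  dr:
    - [0,5.3,0]
    - [0,5.3,0]
    - [0,5.3,0]
    - [0,5.3,0]
    - [0,5.3,0]
  grip: [0.56,0.56,0.56,0.56,0.56]

```text
t: 5.42
tool_pos: [0.4484, 0.1244, 0.1382]
tool_rot: [-1.551, -0.321, 0.345]
contact_force: [0.0, 0.6, -1.3]
opening: 0.0476
```

```bash
python3 -c "
from h import *
plan((.474,-.03,.14),4,5)"
```

```text
t 5.42 pos [0.4484 0.1244 0.1382] xh 24.3 op 0.0476 F [ 0.02  0.57 -1.34]
err [ 0.0256 -0.1544  0.0018] [ 0.34 20.3  -0.9 ]
delta_pos [[-0.008, -0.0001, -0.0303], [-0.0059, -0.0002, -0.0308], [-0.0037, -0.0002, -0.0311], [-0.0015, -0.0003, -0.0313], [0.0007, -0.0003, -0.0313]]
dr [[0.07, 4.06, -0.18], [0.07, 4.06, -0.18], [0.07, 4.06, -0.18], [0.07, 4.06, -0.18], [0.07, 4.06, -0.18]]
```

Call:
servo_tool:
  delta_pos:
    - [-0.008,0,-0.03]
    - [-0.006,0,-0.031]
    - [-0.004,0,-0.031]
    - [-0.001,0,-0.03]
    - [0.001,0,-0.022]
  dr:
    - [0,4.1,-0.2]
    - [0,4.1,-0.2]
    - [0,4.1,-0.2]
    - [0,4.0,-0.2]
    - [0,3.5,0]
  grip: [0.56,0.56,0.56,0.56,0.56]

```text
t: 6.05
tool_pos: [0.4648, -0.0252, 0.1272]
tool_rot: [-1.574, -0.036, 0.065]
contact_force: [0.8, 0.8, -0.8]
opening: 0.0479
```

Call:
servo_tool:
  delta_pos:
    - [0,0,0]
  dr:
    - [0,0,0]
  grip: [0.56]

```text
t: 6.18
tool_pos: [0.4637, -0.026, 0.1252]
tool_rot: [-1.573, -0.031, 0.066]
contact_force: [-0.1, -0.4, -0.7]
opening: 0.048
```

```bash
python3 - <<'E'
from h import *
plan((.474,-.03,.14),4,2)
for c in("top","scene"):
    im=ctrl.get_image(c)[:,:,::-1];p=ctrl.camera_params(c)
    for n,z in dict(eclair_chocolate=.055,cake_box=.03).items():
        for m in ctrl.masks_of(c,n)[:2]:
            ys,xs=np.nonzero(m['pixels']);uv=np.c_[xs,ys];rr=cv2.minAreaRect(w(p,uv,z)[:,:2].astype(np.float32))
            print(c,n,round(m['score'],2),np.round(w(p,uv.mean(0),z)[0,:2],4),np.round(rr[0],4),np.round(rr[1],3),round(rr[2],1))
    hsv=cv2.cvtColor(np.ascontiguousarray(im),cv2.COLOR_BGR2HSV)
    red=((hsv[...,0]<8)|(hsv[...,0]>172))&(hsv[...,1]>170)&(hsv[...,2]>100)
    nn,l,s,ce=cv2.connectedComponentsWithStats(red.astype(np.uint8))
    for i in range(1,nn):
        if s[i,4]>4: print(c,s[i],np.round(ce[i],1),np.round(w(p,ce[i],.145)[0],4))
    u=proj(p,[[.582,-.03,.05]])[0].astype(int);cr=im[u[1]-60:u[1]+60,u[0]-64:u[0]+64]
    cv2.imwrite(f"pics/{c}4.png",cv2.resize(cr,None,fx=4,fy=4,interpolation=cv2.INTER_CUBIC))
cv2.imwrite("pics/w4.png",ctrl.get_image("wrist")[:,:,::-1])
E
```

```text
t 6.17 pos [ 0.4637 -0.026   0.1252] xh 3.55 op 0.048 F [-0.06 -0.41 -0.69]
err [ 0.0103 -0.004   0.0148] [ 0.1  -0.45 -1.28]
delta_pos [[0.0048, -0.0075, -0.0023], [0.0049, -0.0075, -0.0023]]
dr [[0.05, -0.22, -0.64], [0.05, -0.22, -0.64]]
top cake_box 0.89 [ 0.2172 -0.2901] [ 0.2214 -0.2906] [0.178 0.199] 60.0
top cake_box 0.84 [ 0.4828 -0.3531] [ 0.4866 -0.3532] [0.177 0.206] 76.7
top [217  97  17  16 223] [225.2 104.5] [0.7468 0.0948 0.145 ]
scene eclair_chocolate 0.75 [0.5909 0.0714] [0.5907 0.0715] [0.078 0.042] 1.8
scene eclair_chocolate 0.51 [ 0.7598 -0.1628] [ 0.7592 -0.1645] [0.082 0.092] 66.1
scene cake_box 0.86 [ 0.2061 -0.2832] [ 0.2008 -0.281 ] [0.192 0.206] 59.9
scene cake_box 0.78 [ 0.4739 -0.3521] [ 0.4681 -0.3501] [0.18  0.201] 77.3
scene [261 199   8  12  38] [264.6 204.3] [0.5766 0.0151 0.145 ]
scene [234 211   9  14  46] [238.2 218. ] [ 0.5838 -0.0506  0.145 ]
scene [327 263  24  25 466] [338.5 275.2] [0.7835 0.0825 0.145 ]
```

View pics/top4.png

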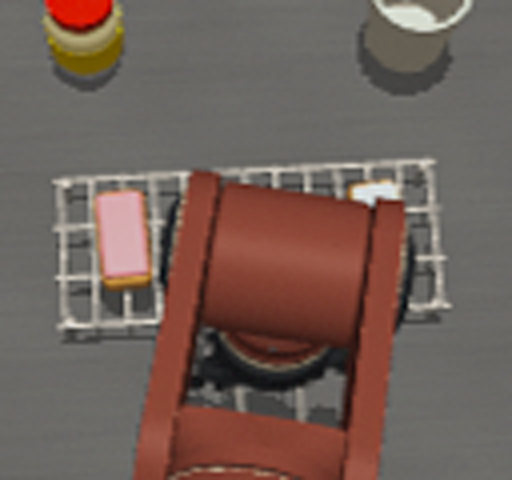

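View pics/scene4.png

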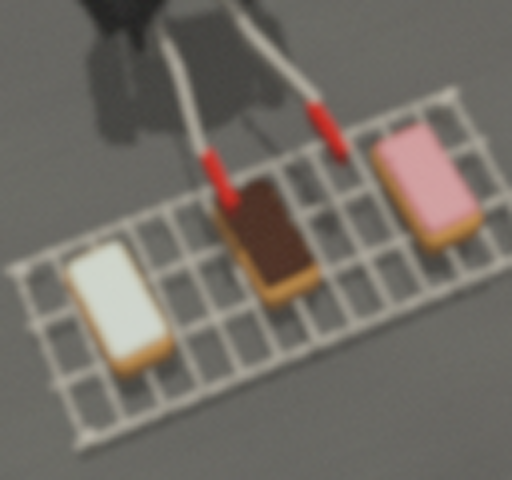

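View pics/w4.png

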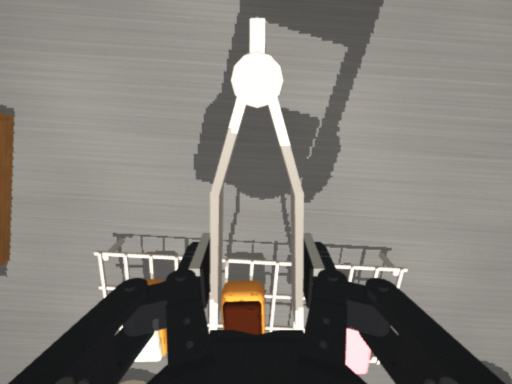

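The scene view shows the red pads at about (238,218) and (265,204), straddling the row about 10 mm to the left of the chocolate eclair. The wrist view shows the eclair's near end at columns 223–264.

```bash
python3 - <<'E'
from h import *
p=ctrl.camera_params("wrist")
print('near top edge',w(p,[[223,303],[264,303],[223,284],[264,284]],.063)); print('near bottom',w(p,[[223,284],[264,284]],.063),w(p,[[224,325],[263,325]],.069))
print('hub',w(p,[[258,80]],.139),'arms mid',w(p,[[213,260],[299,260]],.139))
s=ctrl.camera_params("scene")
print('tips',w(s,[[264.6,204.3],[238.2,218]],.130).mean(0))
print('choc scene', w(s,[[251,233]],.06))
E
```

```text
near top edge [[ 0.55382295 -0.04756253  0.063     ]
 [ 0.55135574 -0.01159295  0.063     ]
 [ 0.53403665 -0.04812223  0.063     ]
 [ 0.53164302 -0.0130696   0.063     ]]
near bottom [[ 0.53403665 -0.04812223  0.063     ]
 [ 0.53164302 -0.0130696   0.063     ]] [[ 0.57205245 -0.04544533  0.069     ]
 [ 0.56969405 -0.01124836  0.069     ]]
hub [[ 0.37573129 -0.02909349  0.139     ]] arms mid [[ 0.46173372 -0.04608018  0.139     ]
 [ 0.45878396 -0.00265222  0.139     ]]
tips [ 0.57296492 -0.01470751  0.13      ]
choc scene [[ 0.59095085 -0.02502771  0.06      ]]
```

Call:
servo_tool:
  delta_pos:
    - [0.009,0.005,-0.01]
    - [0.001,0.01,0]
    - [0,0.005,0]
  dr:
    - [0,-0.4,-0.6]
    - [0,0,-0.6]
    - [0,0,0]
  grip: [0.56,0.56,0.56]

```text
t: 6.9
tool_pos: [0.4764, -0.034, 0.1061]
tool_rot: [-1.573, -0.062, 0.055]
contact_force: [-0.2, -0.7, -1.8]
opening: 0.0483
```

```bash
python3 -c "
from h import *
plan((.473,-.036,.0445),4,4)"
```

```text
t 6.9 pos [ 0.4764 -0.034   0.1061] xh 4.27 op 0.0483 F [-0.16 -0.69 -1.76]
err [-0.0034 -0.002  -0.0616] [0.17 0.27 0.26]
delta_pos [[-0.001, 0.0154, -0.0004], [-0.0009, 0.0154, -0.0004], [-0.0009, 0.0154, -0.0004], [-0.0009, 0.0154, -0.0004]]
dr [[0.04, 0.07, 0.07], [0.04, 0.07, 0.07], [0.04, 0.07, 0.07], [0.04, 0.07, 0.07]]
```

Call:
servo_tool:
  delta_pos:
    - [-0.003,0.01,-0.002]
    - [0,0.01,0]
    - [0,0.004,0]
  dr:
    - [0,0.2,0.2]
    - [0,0,0]
    - [0,0,0]
  grip: [0.56,0.56,0.56]

```text
t: 7.28
tool_pos: [0.4726, -0.0363, 0.0795]
tool_rot: [-1.572, -0.055, 0.056]
contact_force: [0.0, 0.1, -1.9]
opening: 0.0481
```

```bash
python3 - <<'E'
from h import *
plan((.473,-.036,.0445),4,3)
im=ctrl.get_image("scene")[:,:,::-1];p=ctrl.camera_params("scene")
hsv=cv2.cvtColor(np.ascontiguousarray(im),cv2.COLOR_BGR2HSV)
red=((hsv[...,0]<8)|(hsv[...,0]>172))&(hsv[...,1]>170)&(hsv[...,2]>100)
nn,l,s,ce=cv2.connectedComponentsWithStats(red.astype(np.uint8));z=ctrl.get_obs()['tool_pos'][2]+.005
for i in range(1,nn):
    if s[i,4]>10: print(s[i],np.round(w(p,ce[i],z)[0],4))
cr=im[170:290,180:330]
cv2.imwrite("pics/s5.png",cv2.resize(cr,None,fx=5,fy=5,interpolation=cv2.INTER_CUBIC))
E
```

```text
t 7.28 pos [ 0.4726 -0.0363  0.0795] xh 4.04 op 0.0481 F [ 0.01  0.09 -1.87]
err [ 0.0004  0.0003 -0.035 ] [ 0.13  0.04 -0.05]
delta_pos [[0.0001, 0.0117, 0.0001], [0.0001, 0.0117, 0.0001], [0.0001, 0.0117, 0.0001]]
dr [[0.04, 0.01, -0.02], [0.04, 0.01, -0.02], [0.04, 0.01, -0.02]]
[258 213   8  11  29] [0.5762 0.0072 0.0842]
[232 225   7  12  35] [ 0.5814 -0.0588  0.0842]
[327 263  24  25 468] [0.7685 0.1017 0.0842]
```

View pics/s5.png

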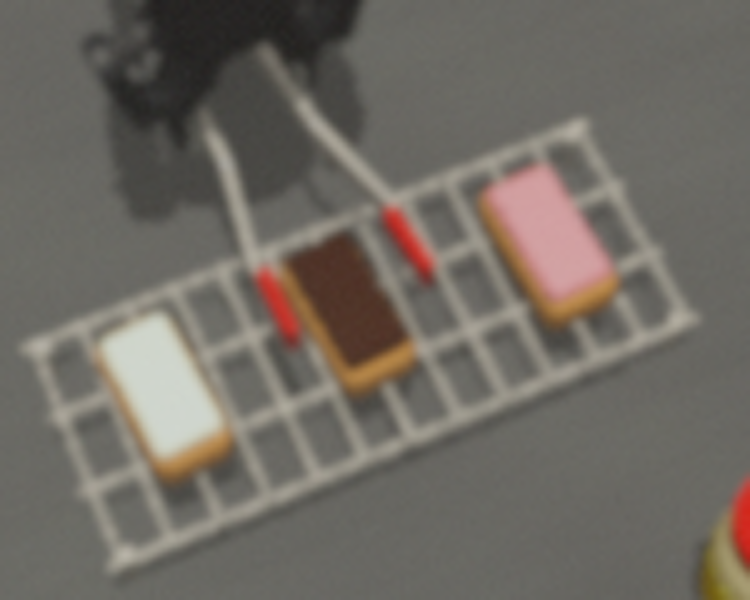

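Call:
servo_tool:
  delta_pos:
    - [0.003,0.013,-0.002]
    - [0,0.013,0]
    - [0,0.007,0]
  dr:
    - [0,0,0]
    - [0,0,0]
    - [0,0,0]
  grip: [0.56,0.56,0.56]

```text
t: 7.7
tool_pos: [0.4764, -0.0383, 0.0447]
tool_rot: [-1.573, -0.056, 0.055]
contact_force: [-0.2, -0.4, -0.6]
opening: 0.0479
```

```bash
python3 - <<'E'
from h import *
plan((.476,-.038,.0445),4,1)
im=ctrl.get_image("scene")[:,:,::-1];p=ctrl.camera_params("scene")
hsv=cv2.cvtColor(np.ascontiguousarray(im),cv2.COLOR_BGR2HSV)
red=((hsv[...,0]<8)|(hsv[...,0]>172))&(hsv[...,1]>170)&(hsv[...,2]>100)
nn,l,s,ce=cv2.connectedComponentsWithStats(red.astype(np.uint8));z=ctrl.get_obs()['tool_pos'][2]+.005
for i in range(1,nn):
    if s[i,4]>10: print(s[i],np.round(w(p,ce[i],z)[0],4))
cr=im[170:290,180:330]
cv2.imwrite("pics/s6.png",cv2.resize(cr,None,fx=5,fy=5,interpolation=cv2.INTER_CUBIC))
E
```

```text
t 7.7 pos [ 0.4764 -0.0383  0.0447] xh 4.05 op 0.0479 F [-0.15 -0.45 -0.6 ]
err [-0.0004  0.0003 -0.0002] [0.15 0.05 0.01]
delta_pos [[-0.0003, 0.0002, 0.0003]]
dr [[0.15, 0.05, 0.01]]
[258 221   8  11  30] [0.5811 0.0061 0.0488]
[233 234   6  11  27] [ 0.5861 -0.0617  0.0488]
[327 263  24  25 468] [0.7597 0.1129 0.0488]
```

View pics/s6.png

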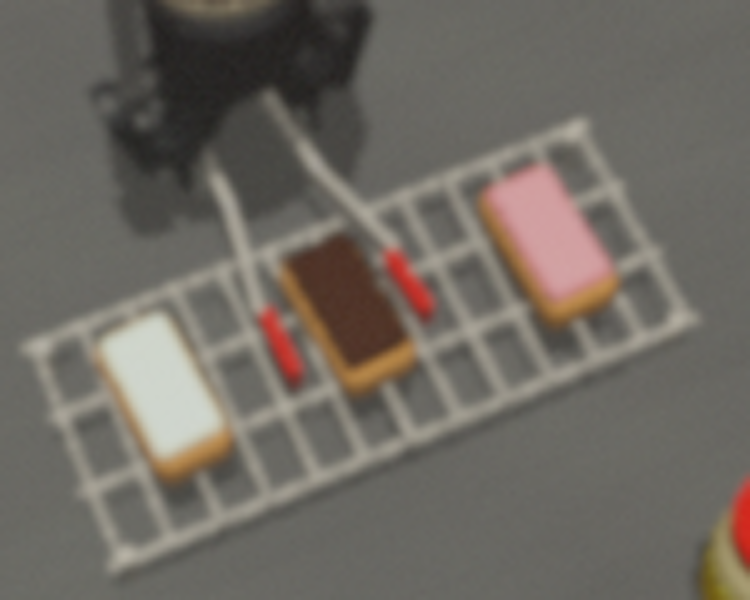

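The pads flank the chocolate eclair evenly, so I'm squeezing now.

Call:
servo_tool:
  delta_pos:
    - [0,0,0]
    - [0,0,0]
    - [0,0,0]
    - [0,0,0]
    - [0,0,0]
  dr:
    - [0,0,0]
    - [0,0,0]
    - [0,0,0]
    - [0,0,0]
    - [0,0,0]
  grip: [0.5,0.45,0.4,0.3,0.2]
  grip_force: 45

```text
t: 8.38
tool_pos: [0.4763, -0.0383, 0.0446]
tool_rot: [-1.573, -0.056, 0.056]
contact_force: [0.5, -0.4, -1.2]
opening: 0.0367
```

```bash
python3 - <<'E'
from h import *
plan((.476,-.038,.0445),4,1)
im=ctrl.get_image("scene")[:,:,::-1]
cv2.imwrite("pics/s7.png",cv2.resize(im[170:290,180:330],None,fx=5,fy=5,interpolation=cv2.INTER_CUBIC))
E
```

```text
t 8.38 pos [ 0.4763 -0.0383  0.0446] xh 4.06 op 0.0367 F [ 0.49 -0.38 -1.21]
err [-0.0003  0.0003 -0.0001] [0.15 0.06 0.  ]
delta_pos [[-0.0003, 0.0001, 0.0003]]
dr [[0.15, 0.06, 0.0]]
```

View pics/s7.png

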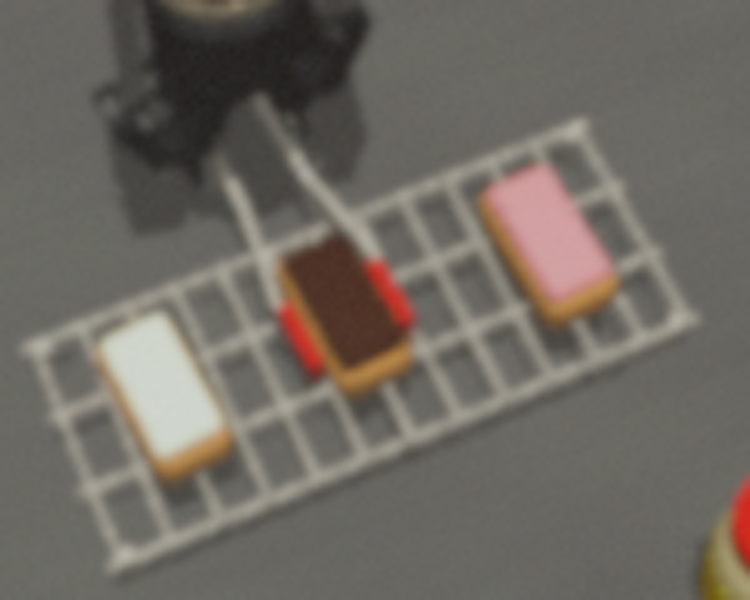

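The eclair is held, with the opening at 36.7 mm. Lifting it slowly.

Call:
servo_tool:
  delta_pos:
    - [0,0,0]
    - [0,-0.008,0]
    - [0,-0.015,0]
    - [0,-0.022,0]
    - [0,-0.022,0]
  dr:
    - [0,0,0]
    - [0,0,0]
    - [0,0,0]
    - [0,0,0]
    - [0,0,0]
  grip: [0.2,0.2,0.2,0.2,0.2]
  grip_force: 60

```text
t: 9.05
tool_pos: [0.4753, -0.0378, 0.1142]
tool_rot: [-1.572, -0.054, 0.058]
contact_force: [0.1, -0.3, -0.6]
opening: 0.0365
```

Call:
servo_tool:
  delta_pos:
    - [0,-0.022,0]
    - [0,-0.015,0]
    - [0,-0.005,0]
  dr:
    - [0,0,0]
    - [0,0,0]
    - [0,0,0]
  grip: [0.2,0.2,0.2]

```text
t: 9.43
tool_pos: [0.477, -0.0381, 0.1625]
tool_rot: [-1.574, -0.059, 0.052]
contact_force: [0.2, 0.1, -2.2]
opening: 0.0367
```

```bash
python3 - <<'E'
from h import *
# box pose estimate: centre ~(.478,-.352); rim check
im=ctrl.get_image("scene")[:,:,::-1].copy();p=ctrl.camera_params("scene")
a=np.radians(-13.2)
Rz=np.array([[np.cos(a),-np.sin(a)],[np.sin(a),np.cos(a)]])
for z,col in((.06,(0,255,0)),(0,(255,0,0))):
    X=np.array([[*(Rz@np.array(q)+[.478,-.352]),z] for q in [(-.08,-.08),(-.08,.08),(.08,.08),(.08,-.08)]])
    cv2.polylines(im,[np.round(proj(p,X)).astype(np.int32)],True,col,1)
print(proj(p,[[.478,-.352,0]]))
cv2.imwrite("pics/s8.png",cv2.resize(im[100:340,30:330],(800,640))[:600])
plan((.4,-.25,.15),-32,8)
E
```

```text
[[108.50231528 255.11717079]]
t 9.47 pos [ 0.4772 -0.0381  0.1627] xh 4.06 op 0.0364 F [-0.38  0.35 -0.68]
err [-0.0772 -0.2119 -0.0127] [ 0.15 36.06  0.32]
delta_pos [[-0.0115, 0.0016, -0.0257], [-0.0094, 0.0016, -0.0266], [-0.0073, 0.0016, -0.0272], [-0.0052, 0.0016, -0.0277], [-0.003, 0.0016, -0.028], [-0.0008, 0.0016, -0.0282], [0.0015, 0.0016, -0.0281], [0.0037, 0.0016, -0.0279]]
dr [[0.02, 4.51, 0.04], [0.02, 4.51, 0.04], [0.02, 4.51, 0.04], [0.02, 4.51, 0.04], [0.02, 4.51, 0.04], [0.02, 4.51, 0.04], [0.02, 4.51, 0.04], [0.02, 4.51, 0.04]]
```

View pics/s8.png

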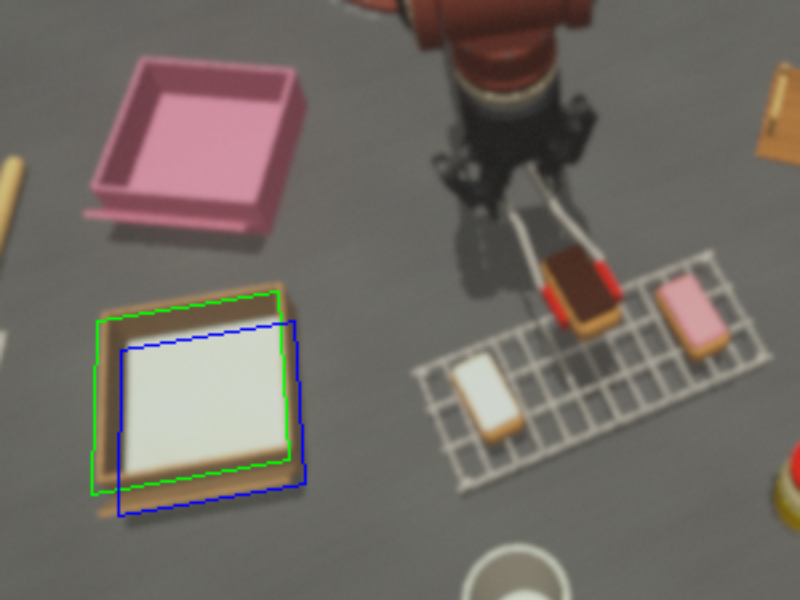

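```bash
python3 -c "
from h import *
plan((.384,-.29,.16),-34,9)"
```

```text
t 9.47 pos [ 0.4772 -0.0381  0.1627] xh 4.06 op 0.0364 F [-0.38  0.35 -0.68]
err [-0.0932 -0.2519 -0.0027] [ 0.14 38.06  0.32]
delta_pos [[-0.0123, 0.0004, -0.0272], [-0.0103, 0.0004, -0.028], [-0.0082, 0.0004, -0.0287], [-0.006, 0.0004, -0.0292], [-0.0039, 0.0003, -0.0296], [-0.0017, 0.0003, -0.0298], [0.0005, 0.0003, -0.0298], [0.0027, 0.0003, -0.0297], [0.0049, 0.0003, -0.0294]]
dr [[0.02, 4.23, 0.04], [0.02, 4.23, 0.04], [0.02, 4.23, 0.04], [0.02, 4.23, 0.04], [0.02, 4.23, 0.04], [0.02, 4.23, 0.04], [0.02, 4.23, 0.04], [0.02, 4.23, 0.04], [0.02, 4.23, 0.04]]
```

Call:
servo_tool:
  delta_pos:
    - [-0.006,-0.001,-0.014]
    - [-0.01,-0.001,-0.025]
    - [-0.009,-0.001,-0.028]
    - [-0.007,-0.001,-0.029]
    - [-0.005,-0.001,-0.029]
  dr:
    - [0,2.0,0]
    - [0,3.8,0]
    - [0,4.2,0]
    - [0,4.2,0]
    - [0,4.2,0]
  grip: [0.2,0.2,0.2,0.2,0.2]

```text
t: 10.1
tool_pos: [0.4274, -0.1652, 0.1632]
tool_rot: [-1.563, 0.21, -0.203]
contact_force: [-0.7, -0.5, -1.1]
opening: 0.0369
```

```bash
python3 -c "
from h import *
plan((.384,-.29,.16),-34,5)"
```

```text
t 10.1 pos [ 0.4274 -0.1652  0.1632] xh -15.08 op 0.0369 F [-0.67 -0.45 -1.13]
err [-0.0434 -0.1248 -0.0032] [ 0.19 18.92 -0.19]
delta_pos [[-0.0019, 0.0007, -0.0264], [-0.0001, 0.0007, -0.0264], [0.0016, 0.0007, -0.0264], [0.0033, 0.0007, -0.0262], [0.0051, 0.0007, -0.0259]]
dr [[0.04, 3.78, -0.04], [0.04, 3.78, -0.04], [0.04, 3.78, -0.04], [0.04, 3.78, -0.04], [0.04, 3.78, -0.04]]
```

Call:
servo_tool:
  delta_pos:
    - [-0.002,0,-0.027]
    - [0,0,-0.026]
    - [0.002,0,-0.024]
    - [0.003,0,-0.02]
    - [0.003,0,-0.012]
  dr:
    - [0,3.8,0]
    - [0,3.8,0]
    - [0,3.4,0]
    - [0,2.8,0]
    - [0,1.8,0]
  grip: [0.2,0.2,0.2,0.2,0.2]

```text
t: 10.72
tool_pos: [0.3851, -0.275, 0.1577]
tool_rot: [-1.527, 0.447, -0.425]
contact_force: [-0.1, 0.7, -1.5]
opening: 0.0369
```

```bash
python3 -c "
from h import *
plan((.384,-.29,.16),-34,2)"
```

```text
t 10.72 pos [ 0.3851 -0.275   0.1577] xh -31.87 op 0.0369 F [-0.06  0.68 -1.53]
err [-0.0011 -0.015   0.0023] [ 0.24  2.13 -0.77]
delta_pos [[0.0035, -0.0012, -0.0067], [0.0036, -0.0011, -0.0066]]
dr [[0.12, 1.07, -0.38], [0.12, 1.07, -0.38]]
```

Call:
servo_tool:
  delta_pos:
    - [0.004,-0.002,-0.007]
    - [0.003,-0.001,-0.006]
    - [0,0,0]
    - [0,0,0]
  dr:
    - [0,1.0,-0.4]
    - [0,1.0,-0.4]
    - [0,0,0]
    - [0,0,0]
  grip: [0.2,0.2,0.2,0.2]

```text
t: 11.22
tool_pos: [0.3834, -0.2901, 0.1598]
tool_rot: [-1.523, 0.467, -0.464]
contact_force: [-0.2, 0.1, -0.8]
opening: 0.0363
```

```bash
python3 - <<'E'
from h import *
plan((.384,-.29,.16),-34,1)
for c in ("scene","top"):
    im=ctrl.get_image(c)[:,:,::-1].copy();p=ctrl.camera_params(c)
    for n in("eclair_chocolate","cake_box"):
        for m in ctrl.masks_of(c,n)[:2]:
            ys,xs=np.nonzero(m['pixels']);uv=[xs.mean(),ys.mean()]
            print(c,n,round(m['score'],2),m['extent'],np.round(w(p,uv,.165)[0,:2],3),np.round(w(p,uv,.03)[0,:2],3))
    hsv=cv2.cvtColor(im,cv2.COLOR_BGR2HSV)
    red=((hsv[...,0]<8)|(hsv[...,0]>172))&(hsv[...,1]>170)&(hsv[...,2]>100)
    nn,l,s,ce=cv2.connectedComponentsWithStats(red.astype(np.uint8));z=ctrl.get_obs()['tool_pos'][2]+.005
    for i in range(1,nn):
        if s[i,4]>5: print(c,s[i],np.round(w(p,ce[i],z)[0],4))
    for q in [(.473,-.35,.06),(.473,-.35,.165)]:
        u=proj(p,[q])[0]; cv2.circle(im,tuple(int(round(v)) for v in u),2,(0,255,0),1)
    cv2.imwrite(f"pics/{c}9.png",cv2.resize(im[150:320,30:260] if c=="scene" else im[120:290,282:512],(800,591)))
E
```

```text
t 11.22 pos [ 0.3834 -0.2901  0.1598] xh -34.03 op 0.0363 F [-0.16  0.06 -0.8 ]
err [0.0006 0.0001 0.0002] [ 0.18 -0.03 -0.04]
delta_pos [[0.0004, -0.0002, 0.0004]]
dr [[0.18, -0.03, -0.04]]
scene eclair_chocolate 0.65 [75.7, 201.0, 98.7, 239.6] [ 0.469 -0.35 ] [ 0.384 -0.377]
scene cake_box 0.95 [68.3, 207.8, 143.2, 294.6] [ 0.556 -0.327] [ 0.484 -0.349]
scene cake_box 0.95 [68.3, 126.3, 142.6, 187.6] [ 0.321 -0.24 ] [ 0.211 -0.249]
scene [ 71 214   8  14  49] [ 0.4577 -0.3711  0.1649]
scene [ 92 217   9  15  55] [ 0.4842 -0.3308  0.1649]
scene [327 264  24  24 464] [0.7883 0.0762 0.1649]
top cake_box 0.76 [345.3, 154.6, 407.8, 226.4] [ 0.487 -0.282] [ 0.518 -0.325]
top cake_box 0.73 [368.0, 281.1, 404.1, 329.6] [ 0.172 -0.292] [ 0.16  -0.336]
top [217  97  17  16 223] [0.7373 0.0935 0.1649]
top [383 176   7  10  28] [ 0.4948 -0.3357  0.1649]
```

View pics/scene9.png

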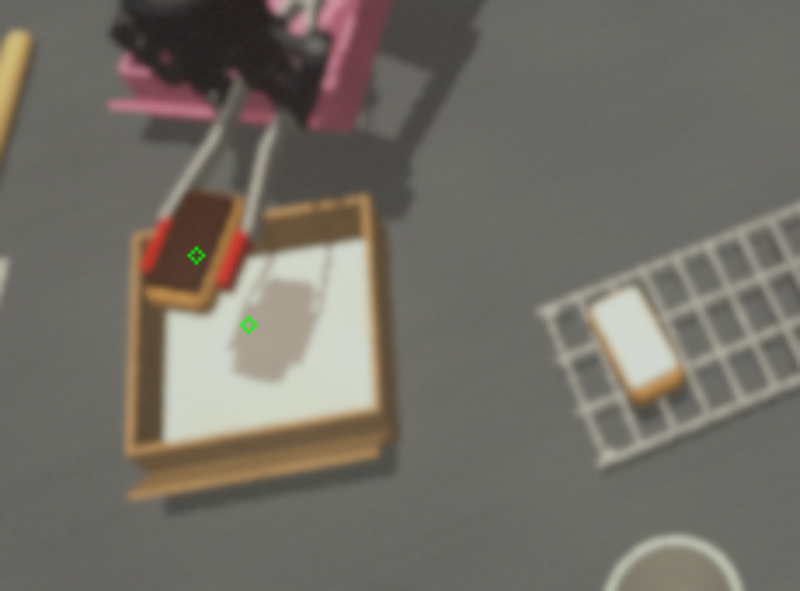

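View pics/top9.png

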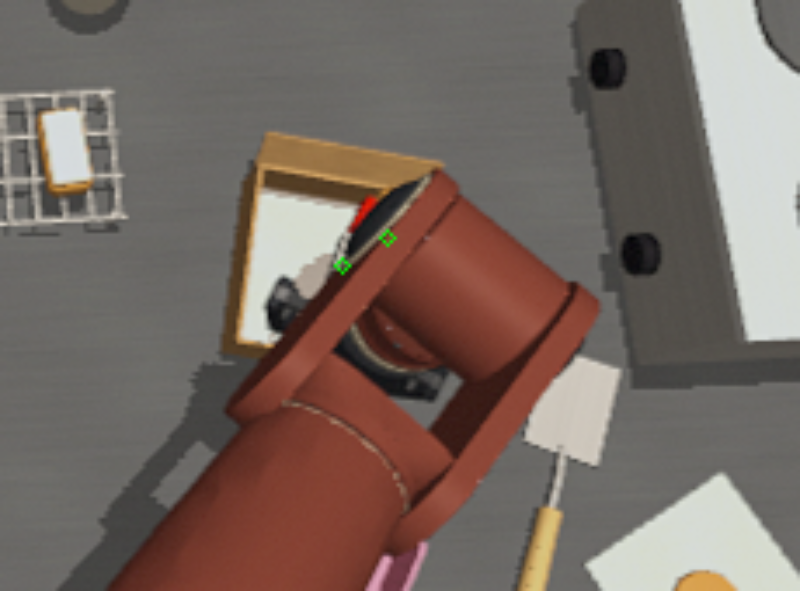

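The scene view shows the eclair level in the tongs. It is at about (0.470, -0.350), and the box centre is about (0.473, -0.350). The force reads steady, so I'm handing the job in.

```bash
python3 -c "
from h import *
print(ctrl.get_obs()['dq'].round(3),ctrl.get_obs()['opening']);print(ctrl.finish_job())"
```

```text
[-0.002  0.003 -0.002 -0.001  0.    -0.002] 0.036251151228117895
the job is handed in; nothing more can be done
None
```

I lifted the tongs off their rest, closed them on the chocolate eclair and raised it off the rack. I handed the job in at about 11.5 s, with the eclair held in the squeezed tongs over the brown cake box. `finish_job` reported no verdict.

**Last checks before handing in:**
- **Position:** the scene camera put the eclair at about (0.470, -0.350) m. My estimate of the box centre is (0.473, -0.350) m, so it was about 3 mm off.
- **Height and level:** I worked out the underside at about 0.14 m above the table from the tool height, well over the required 0.08 m. The eclair looked level in the picture; I did not measure its angle.
- **Grip:** the fingers stood at 36 mm with a 60 N grip setting, and the arm was still. I inferred that both tips were pressing from the opening and the picture, because tip force is not reported.
- **Other things:** the vanilla and pink eclairs looked unmoved in the pictures. I saw no sign of contact with the other things on the table, but I did not re-measure any of their positions at the end.

**What went wrong or disagreed:**
- My first grip on the tongs was 5 mm too high, so I reopened the fingers and regripped before lifting.
- The arm hid the eclair from the top camera at the end, so the final position rests on the scene camera and the arm's own pose.
- The trained networks sometimes mislabelled things. For example, they scored the pink box as the cake box and the pink eclair as the chocolate one, so I checked their reports against the pictures.

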